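# Overhang a plate blank for edge painting

### The arm

A 6-joint arm with a two-finger parallel gripper is mounted at the origin on the work surface; the furniture and walls round the work are solid. World frame = base frame: x ahead of the robot, y to its left, z up, the work surface at z = 0. Lengths are in m, angles in rad, forces in N, time in s.
With the tool pointing down it reaches from about 0.375 to 0.975 m from the base axis. Payload 3.8 kg.
Tool frame: the origin (TCP) lies midway between the tips of the shut fingers; the grasp point (between the pads) lies 19 mm behind it; z points along the fingers, y is the direction in which the jaws open and shut (so a half turn about z gives the same grasp; the last joint's range is limited). The gripper opens to 85 mm and grips with 20 to 120 N. Pads are 22 mm wide; open, the fingers measure 114 mm over their backs; the gripper's body (76 mm by 85 mm) begins 54 mm behind the grasp point. The pads swing forward as they close: fully open they stand 13 mm farther back than shut.
Start: joints at [1.082, 0.264, 1.604, -0, 1.274, -0.037], TCP at [0.295, 0.607, 0.193] pointing down, gripper open.
Joint ranges: [-2.63, 2.63], [-0.94, 2.18], [0.31, 2.57], [-1.31, 4.45], [0, 2.66], [-2.55, 2.55]. Speed limits (rad/s): [2.57, 2.57, 3.14, 3.14, 3.14, 3.14].

### API

Orientations are given as a rotation vector (axis times angle).
In Python, from workcell import bot gives the robot as it stands.
- The arm moves only by the shell command python3 -m inch 'ROWS' [FORCE]. ROWS is JSON, a list of rows, each an object of numbers: "dx", "dy", "dz": the shift along the tool's x, y, z in m; "ax", "ay", "az": the turn, a rotation vector about the tool's x, y, z in degrees; "fingers": the opening, from -1 (shut) to 1 (fully open). A call has 1 to 20 rows; each row is the pose to reach, as a shift and turn from the pose measured when the call began, along the tool's axes at that moment; what a row does not reach only later rows make up. A row lasts 1/8 s, in which the tool goes at most 62.5 mm and 10.7 degrees, less where a joint would pass 70% of its speed; a pose out of reach is approached as far as the arm can. A call with a gripper value outside its range is refused whole. The fingers move at their own pace and stop on an object; FORCE is the grip in N (left out, the last holds). Time passes only in rows, so rows that repeat a pose let the fingers close. It gives the time, the measured TCP pose, the force and the opening at its end, in the units of the state.
- bot.read_state(): the state, without advancing time (a new reading comes with each control period).
- bot.read_camera(name): name is "scene" or "top"; returns (picture, depth): 384x512x3 uint8, blue, green, red; 384x512 float32, m along the optical axis (not along the pixel's ray), 0 where there is no reading.
- bot.get_calibration(name): a dict with "intrinsics" (3x3 intrinsics, pixels), "view" (4x4, takes a point from world to camera coordinates). Camera axes: x right, y down, z forward; pixel columns grow to the right and rows downward; lengths in m; the calibration is good to about 2 mm. A picture is of the moment at which its call begins. get_calibration takes no time and is no camera call.
- bot.finish_job(): hands the job in, once; it reports no verdict.
Trained networks look in the newest picture that a camera, given by its name, has taken for a name from the list of things; names that differ only in an ending like _2 or _b are one class to them, and where a whole thing is asked for, a point or a joint stands for the part that bears it (a point fixed in the world has none). Each returns a list of dicts, best first, with "p" (0 to 1); they miss things now and then, are a little off and sometimes report something else, mostly with a low value. They report only what shows in the picture. A call takes as long as a camera call. They do not tell look-alikes from the thing itself.
- bot.masks_of(camera, thing): "region" (384x512 bool, what is visible of it) and "box" ([left, top, right, bottom] in pixels, round what is visible of it).
The state is a dict: "time": time; "q": joint angles; "joint_vel": joint speeds; "joint_torque": joint torques, N m; "tool_pos": TCP position; "tcp_rot": TCP orientation; "wrist_force": force on the tool from outside, world axes, zero at the start; "torque": the same for the moment, N m; "width": opening from 0.0 (shut) to 1.0 (fully open).
Only numpy, scipy, OpenCV 4.12 (cv2) and the standard library are available. Lean on these libraries where they do the work, as an engineer would, in place of code of your own. Each camera call takes 0.05 s, during which the arm holds its last target. There are 200 camera calls.

### The job

The edge of the blank metal plate on the ledge is to be painted: push the plate with the fingertips so that it lies flat and straight against the ledge's fence and sticks out about 30 mm over the end of the ledge on the paint can's side. Only push it, do not pinch or lift it, and leave the paint can, the grease tub and the seal ring where they are.

Things in the scene. Friction and masses are not known exactly. Their poses are not given: they have to be found in the camera images.
- ledge: fixed dark steel bench rest, 130 (its x) x 240 (its y) mm, origin at the centre of its underside on the bench. Flat deck 40 mm above the bench. Along its far (+x) side runs a straight lighter fence, 10 mm thick, 12 mm higher than the deck, as long as the ledge, its inner face at x = +55 mm in the ledge's frame. The other three sides are open; the ends of the ledge are at y = -120 and +120 mm. It is turned by up to 0.15 rad about the vertical
- plate: loose flat bare metal plate, 70 (its x) x 100 (its y) x 6 mm thick, with a small 6 mm hole in each corner, 0.2 to 0.45 kg, lying on the deck some way off the fence and turned by up to 0.2 rad against it. Origin at the centre of its underside; z up. Flat against the fence its origin is at x = +20 mm in the ledge's frame; with its end 30 mm over an end of the ledge its origin is at y = +100 or -100 mm there
- paint_can: open black and grey paint can, 100 mm across, 108 mm tall, loose, standing on the bench beyond one end of the ledge (either its +y or its -y end), on the near side; origin at the centre of its underside. It tells which end the plate shall stick out over
- grease_tub: round white tub with red lid, 70 mm across, 64 mm tall, loose, standing on the bench at the other end of the ledge; origin at the centre of its underside
- seal_ring: black rubber ring on a white ring, 62 mm across, 20 mm high, loose, on the bench beyond the ledge; origin at the centre of its underside
Things that resemble listed ones, but are neither listed nor needed, are in the scene too. Several things look just like the paint_can: the one meant starts nearest to the robot's base.

How it is judged:
At the end, for the whole second after the job is handed in: The plate lies still and flat on the deck, against the fence (gap at its middle at most 6 mm, straight within 0.1 rad), its end 15 to 45 mm over the end of the ledge on the paint can's side (((y of paint_can in the frame of ledge above 0 m and y of plate in the frame of ledge between 0.085 and 0.115 m) or (y of paint_can in the frame of ledge below 0 m and y of plate in the frame of ledge between -0.115 and -0.085 m)) and x of plate in the frame of ledge between 0.014 and 0.026 m and angle between the x axis of plate and the x axis of ledge, either way round below 0.1 rad and angle between plate's own z axis and vertical below 0.05 rad and z of plate in the frame of ledge between 0.036 and 0.044 m and linear speed of plate below 0.01 m/s); the robot touches nothing.
It fails at once if the plate is lifted more than 10 mm off the deck or tipped (z of plate in the frame of ledge above 0.05 m or angle between plate's own z axis and vertical above 0.25 rad).
It fails at once if the plate falls off the ledge (z of plate in the frame of ledge below 0.02 m).
It fails at once if the paint can, grease tub or seal ring is moved by more than 15 mm or tipped (distance of any of paint_can, grease_tub, seal_ring from where it was at the start of the episode above 0.015 m or angle between any of paint_can, grease_tub, seal_ring's own z axis and vertical above 0.2 rad).
It also fails if it takes over 64 s, if anything falls off the work surface, if the arm or the gripper's body presses on something with over 40 N, if the wrist force passes 120 N, or if a joint passes its speed limit or range.

## Working session

There is one attempt and no reset: what is moved stays moved. The work goes in short steps, Python scripts to look and compute and a shell command to move; the robot and the scene stay as the last step left them, time stands still between calls to the robot, and variables do not carry over. Pictures are saved under pics/ and viewed, about 8 in all and at most 12, crops included, and the job is handed in when it is done.

```bash
mkdir -p pics; ls
cat > h.py <<'E'
import numpy as np, cv2
from workcell import bot
def cloud(name):
    im,d=bot.read_camera(name); c=bot.get_calibration(name); K=np.array(c["intrinsics"]);V=np.array(c["view"])
    v,u=np.mgrid[:d.shape[0],:d.shape[1]]
    P=np.stack([(u-K[0,2])/K[0,0]*d,(v-K[1,2])/K[1,1]*d,d],-1)
    W=(P-V[:3,3])@V[:3,:3]
    W[d==0]=np.nan
    return im,W
E
python3 - <<'E'
from h import *
for n in("scene","top"):
    im,W=cloud(n); cv2.imwrite(f"pics/{n}0.png",im)
    for t in("ledge","plate","paint_can","grease_tub","seal_ring"):
        for m in bot.masks_of(n,t)[:5]:
            r=m["region"]; print(n,t,round(m["p"],2),m["box"],r.sum(),np.nanmedian(W[r],0).round(3),np.nanmin(W[r],0).round(3),np.nanmax(W[r],0).round(3))
s=bot.read_state();print({k:np.round(v,3) for k,v in s.items()})
E
```

```text
pics
scene ledge 0.73 [184.9, 190.5, 202.0, 192.8] 89 [0.672 0.042 0.013] [ 0.646  0.013 -0.004] [0.699 0.069 0.024]
scene ledge 0.63 [182.2, 177.8, 255.1, 230.0] 1704 [0.509 0.078 0.039] [ 0.44  -0.128 -0.006] [0.66  0.172 0.059]
scene plate 0.79 [206.8, 189.6, 240.7, 210.9] 314 [0.517 0.014 0.045] [ 0.483 -0.038  0.038] [0.558 0.062 0.054]
scene paint_can 0.83 [264.9, 167.5, 290.0, 204.9] 848 [ 0.415 -0.142  0.069] [ 0.374 -0.253 -0.004] [ 0.509 -0.106  0.114]
scene grease_tub 0.85 [165.1, 225.2, 191.2, 248.4] 468 [0.466 0.274 0.059] [ 0.442  0.184 -0.003] [0.551 0.301 0.069]
scene seal_ring 0.61 [183.4, 184.2, 203.3, 194.4] 155 [0.673 0.042 0.012] [ 0.645  0.005 -0.004] [0.703 0.069 0.029]
top ledge 0.62 [180.3, 152.9, 261.5, 200.5] 2552 [0.524 0.066 0.039] [ 0.443 -0.084 -0.006] [0.608 0.174 0.057]
top ledge 0.54 [215.6, 165.0, 250.7, 190.1] 694 [0.518 0.006 0.045] [ 0.483 -0.043  0.035] [0.555 0.056 0.051]
top plate 0.78 [213.2, 162.8, 250.8, 190.0] 694 [0.518 0.009 0.045] [ 0.483 -0.04   0.035] [0.556 0.057 0.051]
top paint_can 0.84 [370.5, 248.2, 413.5, 287.3] 1256 [ 0.24  -0.
[... 176 characters left out ...]
1]
top grease_tub 0.75 [136.8, 177.2, 163.8, 199.2] 447 [0.477 0.257 0.062] [0.446 0.226 0.016] [0.511 0.297 0.068]
top seal_ring 0.67 [216.6, 118.9, 235.7, 140.5] 168 [0.673 0.026 0.018] [0.65  0.003 0.007] [0.703 0.059 0.025]
{'time': np.float64(0.6), 'q': array([ 1.082,  0.264,  1.604,  0.   ,  1.274, -0.037]), 'joint_vel': array([-0.001,  0.   ,  0.   ,  0.   ,  0.001,  0.001]), 'joint_torque': array([-0.0000e+00, -5.1464e+01, -3.6746e+01, -0.0000e+00,  1.0000e-03,
        0.0000e+00]), 'tool_pos': array([0.295, 0.607, 0.193]), 'tcp_rot': array([-0.704, -3.062, -0.   ]), 'wrist_force': array([ 0.178, -0.44 ,  0.792]), 'torque': array([-0.057,  0.016, -0.011]), 'width': np.float64(0.999)}
```

Run:
```python
from h import *
im=cv2.imread("pics/top0.png"); cv2.imwrite("pics/top0c.png",cv2.resize(im[90:330,110:430],None,fx=2.5,fy=2.5,interpolation=cv2.INTER_CUBIC))
im=cv2.imread("pics/scene0.png"); cv2.imwrite("pics/scene0x.png",cv2.resize(im,None,fx=1.5,fy=1.5))
im,W=cloud("top")
rects={}
for t in("ledge","plate"):
    r=bot.masks_of("top",t)[0]["region"]
    if t=="plate": pts=W[r&(W[...,2]>.042)]
    c=None
# ledge: all points z in .03...06 in the neighbourhood
X=W.reshape(-1,3); near=(X[:,0]>.42)&(X[:,0]<.63)&(X[:,1]>-.11)&(X[:,1]<.2)
L=X[near&(X[:,2]>.03)&(X[:,2]<.06)]
print("ledge",cv2.minAreaRect((L[:,:2]*1000).astype(np.float32)))
print("plate",cv2.minAreaRect((pts[:,:2]*1000).astype(np.float32)), pts[:,2].mean())
F=X[near&(X[:,2]>.0485)&(X[:,2]<.06)&(X[:,0]>.54)]
l=cv2.fitLine((F[:,:2]*1000).astype(np.float32),cv2.DIST_HUBER,0,.01,.01).ravel();print("fence",l,np.arctan2(-l[0],l[1]),len(F),F.min(0),F.max(0))
```

```text
ledge ((523.5088500976562, 39.875526428222656), (240.69102478027344, 133.666015625), 82.00312042236328)
plate ((519.2998046875, 6.470458984375), (100.02820587158203, 72.33614349365234), 89.75648498535156) 0.045482909160089735
fence [1.3888387e-01 9.9030870e-01 5.8092896e+02 3.2547886e+01] -0.13933428 237 [ 0.54152695 -0.08689184  0.04861771] [0.60192608 0.14941334 0.05714805]
```

View pics/top0c.png

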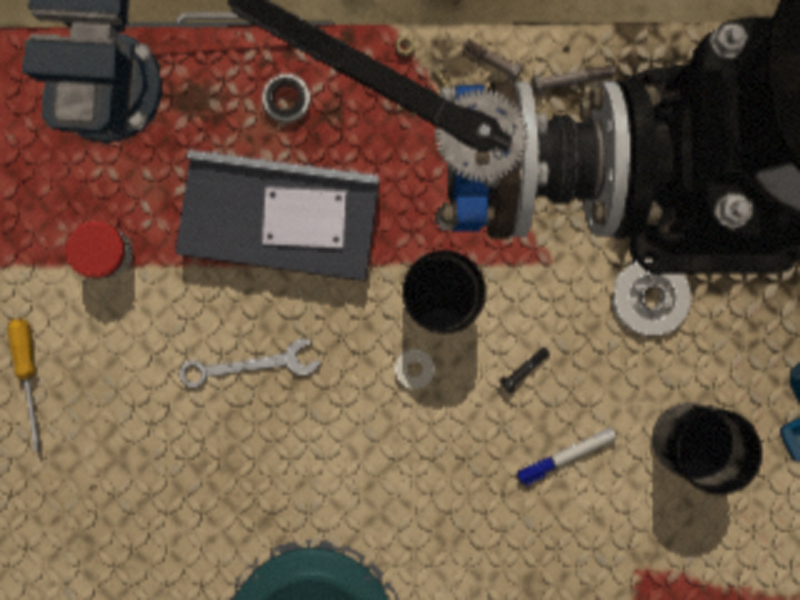

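View pics/scene0x.png

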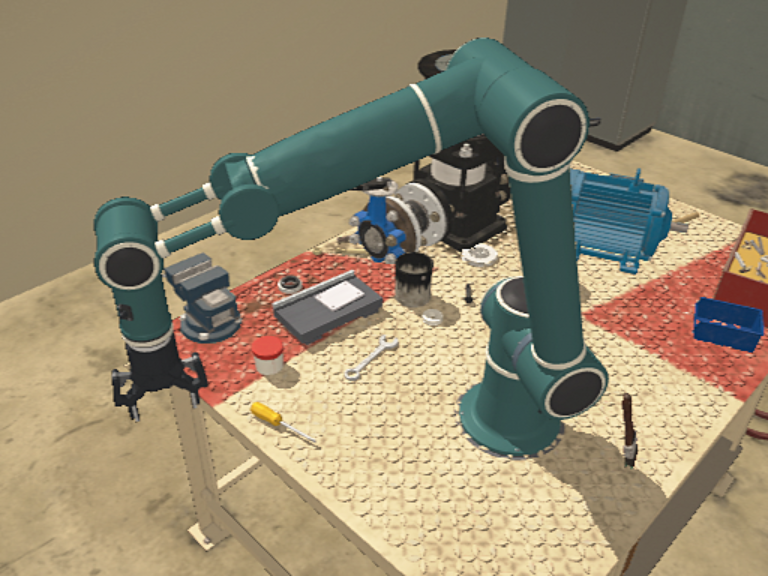

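The top view shows:
- the dark ledge with its fence upward (+x), at crop (280,215)
- the plate with 4 corner holes at (305,217)
- the red-lidded tub at (95,250), at the +y end
- the seal ring at (287,98)

Possible paint cans are at (445,290), 0.45 m from the base, and at (705,448), 0.55 m from the base. The nearer one, at (445,290), is the one meant, so the target end is -y. The washers, flange and wrench are not needed. The plate could only be confused with the ledge deck, and its holes and 100x72 mm fit settle that.

```bash
cat >> h.py <<'E'
from scipy.spatial.transform import Rotation as R
TH=-0.1393; O=np.array([.5235,.0399]); A=np.array([[np.cos(TH),-np.sin(TH)],[np.sin(TH),np.cos(TH)]])
def w2l(p): return (np.asarray(p)[...,:2]-O)@A
def l2w(p): return O+A@np.asarray(p)
def where():
    s=bot.read_state(); Rm=R.from_rotvec(s["tcp_rot"]).as_matrix()
    print("t",s["time"].round(2),"ledge xy mm",(w2l(s["tool_pos"])*1e3).round(1),"z",(s["tool_pos"][2]*1e3).round(1),"F(ledge)",np.round(A.T@s["wrist_force"][:2],1),s["wrist_force"][2].round(1),"width",round(float(s["width"]),2))
    return s,Rm
def togo(x,y,z,yaw=0):
    "ledge-frame mm target, tool down, tool y = ledge y turned by yaw deg"
    s,Rm=where(); d=Rm.T@(np.r_[l2w([x/1e3,y/1e3]),z/1e3]-s["tool_pos"])
    T=R.from_euler("z",TH+np.radians(yaw)).as_matrix()@np.diag([-1.,1,-1])
    print("dxyz",d.round(4),"axyz deg",np.degrees(R.from_matrix(Rm.T@T).as_rotvec()).round(1))
def plate():
    im,W=cloud("top"); r=bot.masks_of("top","plate")
    if not r: print("no plate");return im
    p=W[r[0]["region"]&(W[...,2]>.042)&(W[...,2]<.05)]
    (cx,cy),wh,a=cv2.minAreaRect((w2l(p)*1000).astype(np.float32)); print("plate ledge mm",round(cx,1),round(cy,1),np.round(wh,1),"deg",round(a,1),"p",r[0]["p"]); return im
E
python3 - <<'E'
from h import *
im=cv2.imread("pics/top0.png"); cv2.imwrite("pics/crop1.png",cv2.resize(im[140:240,170:310],None,fx=5,fy=5,interpolation=cv2.INTER_CUBIC))
plate(); togo(-80,-33,150)
E
```

```text
plate ledge mm -0.9 -34.2 [69.1 99.6] deg 7.7 p 0.66Traceback (most recent call last):
  File "<stdin>", line 3, in <module>
  File "h.py", line 20, in togo
    s,Rm=where(); d=Rm.T@(np.r_[l2w([x/1e3,y/1e3]),z/1e3]-s["tool_pos"])
         ~~~~~^^
  File "h.py", line 16, in where
    print("t",s["time"].round(2),"ledge xy mm",(w2l(s["tool_pos"])*1e3).round(1),"z",(s["tool_pos"][2]*1e3).round(1),"F(ledge)",np.round(A.T@s["wrist_force"][:2],1),s["wrist_force"][2].round(1),"width",round(float(s["width"]),2))
              ^^^^^^^^^^^^^^^
AttributeError: 'float' object has no attribute 'round'
```

View pics/crop1.png

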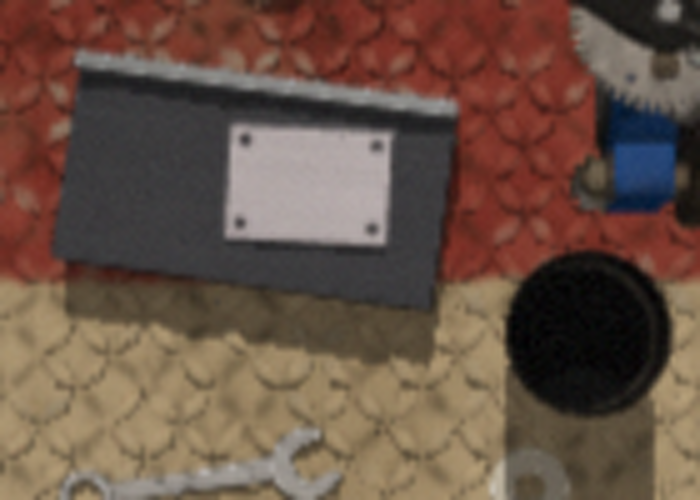

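The crop confirms the plate at (308,183), with four holes. It is turned about 8° against the fence, and the can at (588,333) stands beyond the -y end.

```bash
sed -i 's/s\["time"\].round(2)/round(float(s["time"]),2)/; s/s=bot.read_state(); Rm/s={k:np.asarray(v) for k,v in bot.read_state().items()}; Rm/' h.py; python3 -c "
from h import *
togo(-80,-33,150)"
```

```text
t 0.85 ledge xy mm [-305.4  530.1] z 192.6 F(ledge) [1.  0.4] 0.4 width 1.0
dxyz [-0.3876 -0.4666  0.0426] axyz deg [  0.    0.  -17.9]
```

```bash
python3 -m inch '[{"dx":-0.194,"dy":-0.233,"dz":0,"az":-9,"fingers":0.2},{"dx":-0.388,"dy":-0.467,"dz":0,"az":-17.9,"fingers":0.2},{"dx":-0.388,"dy":-0.467,"dz":0,"az":-17.9,"fingers":0.2},{"dx":-0.388,"dy":-0.467,"dz":0,"az":-17.9,"fingers":0.2},{"dx":-0.388,"dy":-0.467,"dz":0,"az":-17.9,"fingers":0.2},{"dx":-0.388,"dy":-0.467,"dz":0,"az":-17.9,"fingers":0.2},{"dx":-0.388,"dy":-0.467,"dz":0,"az":-17.9,"fingers":0.2},{"dx":-0.388,"dy":-0.467,"dz":0,"az":-17.9,"fingers":0.2},{"dx":-0.388,"dy":-0.467,"dz":0,"az":-17.9,"fingers":0.2},{"dx":-0.388,"dy":-0.467,"dz":0,"az":-17.9,"fingers":0.2},{"dx":-0.388,"dy":-0.467,"dz":0,"az":-17.9,"fingers":0.2},{"dx":-0.388,"dy":-0.467,"dz":0.04,"az":-17.9,"fingers":0.2},{"dx":-0.388,"dy":-0.467,"dz":0.043,"az":-17.9,"fingers":0.2},{"dx":-0.388,"dy":-0.467,"dz":0.043,"az":-17.9,"fingers":0.2}]'; python3 -c "
from h import *
togo(-60,-34,45)"
```

```text
t 0.85 ledge xy mm [-305.4  530.1] z 192.6 F(ledge) [1.  0.4] 0.4 width 1.0
dxyz [-0.4069 -0.4614  0.1476] axyz deg [  0.    0.  -17.9]invalid input at $[0]: expected keys dx, dy, dz, ax, ay, az, fingers
```

```bash
python3 -m inch '[{"dx":-0.388,"dy":-0.467,"dz":0,"ax":0,"ay":0,"az":-17.9,"fingers":0.2},{"dx":-0.388,"dy":-0.467,"dz":0,"ax":0,"ay":0,"az":-17.9,"fingers":0.2},{"dx":-0.388,"dy":-0.467,"dz":0,"ax":0,"ay":0,"az":-17.9,"fingers":0.2},{"dx":-0.388,"dy":-0.467,"dz":0,"ax":0,"ay":0,"az":-17.9,"fingers":0.2},{"dx":-0.388,"dy":-0.467,"dz":0,"ax":0,"ay":0,"az":-17.9,"fingers":0.2},{"dx":-0.388,"dy":-0.467,"dz":0,"ax":0,"ay":0,"az":-17.9,"fingers":0.2},{"dx":-0.388,"dy":-0.467,"dz":0,"ax":0,"ay":0,"az":-17.9,"fingers":0.2},{"dx":-0.388,"dy":-0.467,"dz":0,"ax":0,"ay":0,"az":-17.9,"fingers":0.2},{"dx":-0.388,"dy":-0.467,"dz":0,"ax":0,"ay":0,"az":-17.9,"fingers":0.2},{"dx":-0.388,"dy":-0.467,"dz":0,"ax":0,"ay":0,"az":-17.9,"fingers":0.2},{"dx":-0.388,"dy":-0.467,"dz":0,"ax":0,"ay":0,"az":-17.9,"fingers":0.2},{"dx":-0.388,"dy":-0.467,"dz":0.043,"ax":0,"ay":0,"az":-17.9,"fingers":0.2},{"dx":-0.388,"dy":-0.467,"dz":0.043,"ax":0,"ay":0,"az":-17.9,"fingers":0.2}]'; python3 -c "
from h import *
togo(-60,-34,45)"
```

```text
time: 2.48
tool_pos: [0.4365, 0.0185, 0.1466]
tcp_rot: [-0.218, -3.127, -0.0]
wrist_force: [-0.0, 0.1, -0.2]
width: 0.605
t 2.48 ledge xy mm [-83.2 -33.3] z 146.6 F(ledge) [-0.1  0.1] -0.2 width 0.6
dxyz [-0.0239 -0.0007  0.1014] axyz deg [-0.  -0.4  0. ]
```

```bash
python3 -m inch '[{"dx":-0.021,"dy":0,"dz":0.05,"ax":0,"ay":0,"az":0,"fingers":0.2},{"dx":-0.021,"dy":0,"dz":0.095,"ax":0,"ay":0,"az":0,"fingers":0.2},{"dx":-0.021,"dy":0,"dz":0.1,"ax":0,"ay":0,"az":0,"fingers":0.2},{"dx":-0.021,"dy":0,"dz":0.102,"ax":0,"ay":0,"az":0,"fingers":0.2},{"dx":-0.021,"dy":0,"dz":0.104,"ax":0,"ay":0,"az":0,"fingers":0.2},{"dx":-0.021,"dy":0,"dz":0.104,"ax":0,"ay":0,"az":0,"fingers":0.2}]'; python3 -c "
from h import *
where()"
```

```text
time: 3.22
tool_pos: [0.4579, 0.0157, 0.0441]
tcp_rot: [-0.218, -3.13, -0.0]
wrist_force: [0.5, 0.1, 0.2]
width: 0.603
t 3.23 ledge xy mm [-61.6 -33.1] z 44.1 F(ledge) [0.4 0.2] 0.2 width 0.6
```

```bash
python3 -m inch '[{"dx":0,"dy":0,"dz":0.0025,"ax":0,"ay":0,"az":0,"fingers":0.2},{"dx":0,"dy":0,"dz":0.004,"ax":0,"ay":0,"az":0,"fingers":0.2},{"dx":0,"dy":0,"dz":0.004,"ax":0,"ay":0,"az":0,"fingers":0.2}]' | grep -E "pos|force";  python3 -m inch '[{"dx":0,"dy":0,"dz":0.0015,"ax":0,"ay":0,"az":0,"fingers":0.2},{"dx":0,"dy":0,"dz":0.003,"ax":0,"ay":0,"az":0,"fingers":0.2},{"dx":0,"dy":0,"dz":0.003,"ax":0,"ay":0,"az":0,"fingers":0.2}]'| grep -E "pos|force"
```

```text
tool_pos: [0.4577, 0.0157, 0.04]
wrist_force: [-0.8, 0.1, -0.2]
tool_pos: [0.4575, 0.0157, 0.0367]
wrist_force: [-0.1, 1.0, -0.3]
```

```bash
python3 -m inch '[{"dx":-0.004,"dy":0,"dz":0,"ax":0,"ay":0,"az":0,"fingers":0.2},{"dx":-0.008,"dy":0,"dz":0,"ax":0,"ay":0,"az":0,"fingers":0.2},{"dx":-0.012,"dy":0,"dz":0,"ax":0,"ay":0,"az":0,"fingers":0.2},{"dx":-0.016,"dy":0,"dz":0,"ax":0,"ay":0,"az":0,"fingers":0.2},{"dx":-0.02,"dy":0,"dz":0,"ax":0,"ay":0,"az":0,"fingers":0.2},{"dx":-0.024,"dy":0,"dz":0,"ax":0,"ay":0,"az":0,"fingers":0.2},{"dx":-0.027,"dy":0,"dz":0,"ax":0,"ay":0,"az":0,"fingers":0.2},{"dx":-0.030,"dy":0,"dz":0,"ax":0,"ay":0,"az":0,"fingers":0.2},{"dx":-0.030,"dy":0,"dz":0,"ax":0,"ay":0,"az":0,"fingers":0.2}]' >/dev/null; python3 -c "
from h import *
where(); im=plate(); cv2.imwrite('pics/p3.png',cv2.resize(im[140:240,170:310],None,fx=5,fy=5,interpolation=cv2.INTER_CUBIC))"
```

```text
t 5.1 ledge xy mm [-31.8 -33.2] z 36.6 F(ledge) [-0.1 -0. ] 0.4 width 0.6
no plate
```

View pics/p3.png

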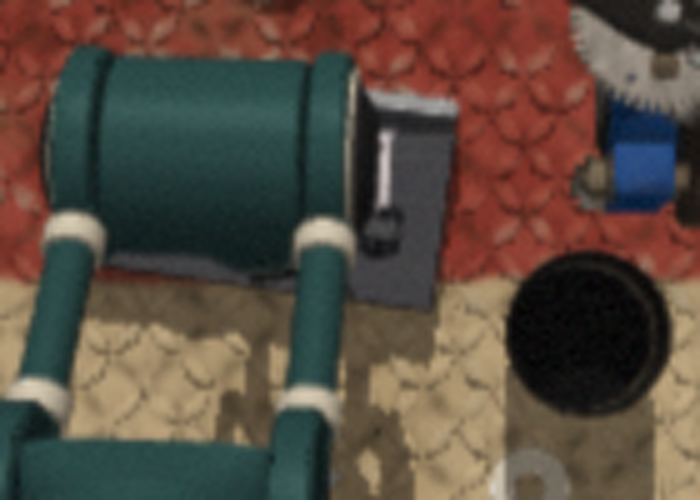

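The arm hides most of the plate. A finger is visible near (385,230), just at the plate's near edge. I'll push on by feel.

```bash
python3 -m inch '[{"dx":-0.002,"dy":0,"dz":0,"ax":0,"ay":0,"az":0,"fingers":0.2},{"dx":-0.004,"dy":0,"dz":0,"ax":0,"ay":0,"az":0,"fingers":0.2},{"dx":-0.005,"dy":0,"dz":0,"ax":0,"ay":0,"az":0,"fingers":0.2},{"dx":-0.005,"dy":0,"dz":0,"ax":0,"ay":0,"az":0,"fingers":0.2}]' >/dev/null; python3 -c "
from h import *
where()";python3 -m inch '[{"dx":-0.001,"dy":0,"dz":0,"ax":0,"ay":0,"az":0,"fingers":0.2},{"dx":-0.002,"dy":0,"dz":0,"ax":0,"ay":0,"az":0,"fingers":0.2},{"dx":-0.002,"dy":0,"dz":0,"ax":0,"ay":0,"az":0,"fingers":0.2}]' >/dev/null; python3 -c "
from h import *
where()"
```

```text
t 5.7 ledge xy mm [-27.1 -33.2] z 36.5 F(ledge) [ 0.1 -0.9] 0.8 width 0.6
t 6.08 ledge xy mm [-25.  -33.2] z 36.5 F(ledge) [ 0.3 -0.2] -0.5 width 0.6
```

```bash
for i in 1; do python3 -m inch '[{"dx":-0.001,"dy":0,"dz":0,"ax":0,"ay":0,"az":0,"fingers":0.2},{"dx":-0.002,"dy":0,"dz":0,"ax":0,"ay":0,"az":0,"fingers":0.2},{"dx":-0.002,"dy":0,"dz":0,"ax":0,"ay":0,"az":0,"fingers":0.2}]' |grep force; python3 -m inch '[{"dx":-0.001,"dy":0,"dz":0,"ax":0,"ay":0,"az":0,"fingers":0.2},{"dx":-0.002,"dy":0,"dz":0,"ax":0,"ay":0,"az":0,"fingers":0.2},{"dx":-0.002,"dy":0,"dz":0,"ax":0,"ay":0,"az":0,"fingers":0.2}]'|grep force;done; python3 -c "
from h import *
where()"
```

```text
wrist_force: [0.1, 0.5, -0.0]
wrist_force: [0.4, -0.4, -1.0]
t 6.83 ledge xy mm [-20.7 -33.2] z 36.6 F(ledge) [ 0.4 -0.3] -1.0 width 0.6
```

```bash
python3 -c "
from h import *
im,W=cloud('scene'); cv2.imwrite('pics/s4.png',cv2.resize(im[150:250,170:310],None,fx=5,fy=5,interpolation=cv2.INTER_CUBIC))
for m in bot.masks_of('scene','plate')[:2]:
  p=W[m['region']&(W[...,2]>.042)&(W[...,2]<.05)]; print(m['p'],len(p),cv2.minAreaRect((w2l(p)*1000).astype(np.float32)), (w2l(p)*1e3).min(0),(w2l(p)*1e3).max(0))"
```

```text
0.84 248 ((-0.184356689453125, -30.686824798583984), (74.91785430908203, 104.4077377319336), 5.902344226837158) [-42.01157364 -81.32369204] [36.30565724 22.79686542]
```

View pics/s4.png

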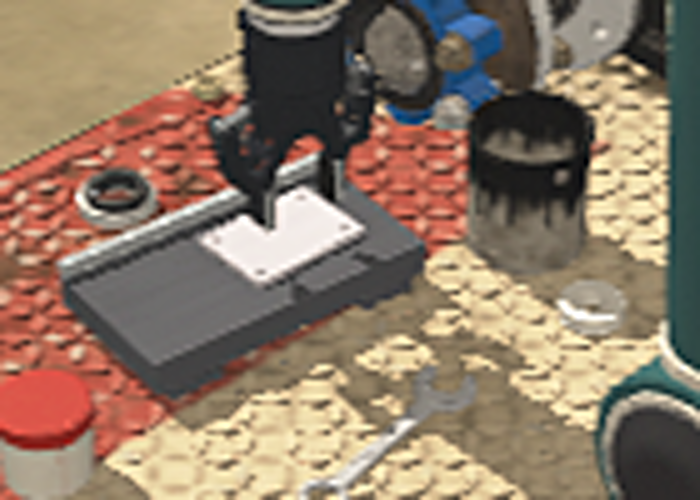

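The fingertips at crop (268,225) and (330,190) are hovering above the plate, which has not moved. The opened tips sit higher than I assumed, so I'll retreat and touch down on the deck to calibrate.

```bash
python3 -m inch '[{"dx":0.020,"dy":0,"dz":-0.005,"ax":0,"ay":0,"az":0,"fingers":0.2},{"dx":0.039,"dy":0,"dz":-0.003,"ax":0,"ay":0,"az":0,"fingers":0.2},{"dx":0.039,"dy":0,"dz":0.001,"ax":0,"ay":0,"az":0,"fingers":0.2},{"dx":0.039,"dy":0,"dz":0.003,"ax":0,"ay":0,"az":0,"fingers":0.2},{"dx":0.039,"dy":0,"dz":0.003,"ax":0,"ay":0,"az":0,"fingers":0.2}]'|grep -E "pos|force"; python3 -m inch '[{"dx":0,"dy":0,"dz":0.0015,"ax":0,"ay":0,"az":0,"fingers":0.2},{"dx":0,"dy":0,"dz":0.0015,"ax":0,"ay":0,"az":0,"fingers":0.2}]'|grep -E "pos|force"; python3 -m inch '[{"dx":0,"dy":0,"dz":0.0015,"ax":0,"ay":0,"az":0,"fingers":0.2},{"dx":0,"dy":0,"dz":0.0015,"ax":0,"ay":0,"az":0,"fingers":0.2}]'|grep -E "pos|force"
```

```text
tool_pos: [0.4603, 0.0153, 0.0336]
wrist_force: [0.6, -0.1, -0.2]
tool_pos: [0.4605, 0.0152, 0.032]
wrist_force: [0.8, 0.1, -0.2]
tool_pos: [0.4604, 0.0152, 0.0304]
wrist_force: [0.1, -0.1, -0.2]
```

```bash
python3 -m inch '[{"dx":0,"dy":0,"dz":0.001,"ax":0,"ay":0,"az":0,"fingers":0.2},{"dx":0,"dy":0,"dz":0.001,"ax":0,"ay":0,"az":0,"fingers":0.2}]'|grep -E "pos|force"; python3 -m inch '[{"dx":0,"dy":0,"dz":0.0015,"ax":0,"ay":0,"az":0,"fingers":0.2},{"dx":0,"dy":0,"dz":0.0015,"ax":0,"ay":0,"az":0,"fingers":0.2}]'|grep -E "pos|force"; python3 -c "
from h import *
im,W=cloud('scene'); cv2.imwrite('pics/s5.png',cv2.resize(im[160:230,185:275],None,fx=8,fy=8,interpolation=cv2.INTER_CUBIC)); where()"
```

```text
tool_pos: [0.4603, 0.0152, 0.0293]
wrist_force: [0.7, 0.9, 0.5]
tool_pos: [0.4601, 0.0152, 0.0276]
wrist_force: [-0.0, 0.4, 0.1]
t 8.6 ledge xy mm [-59.3 -33.2] z 27.7 F(ledge) [-0.4 -0. ] 0.2 width 0.6
```

View pics/s5.png

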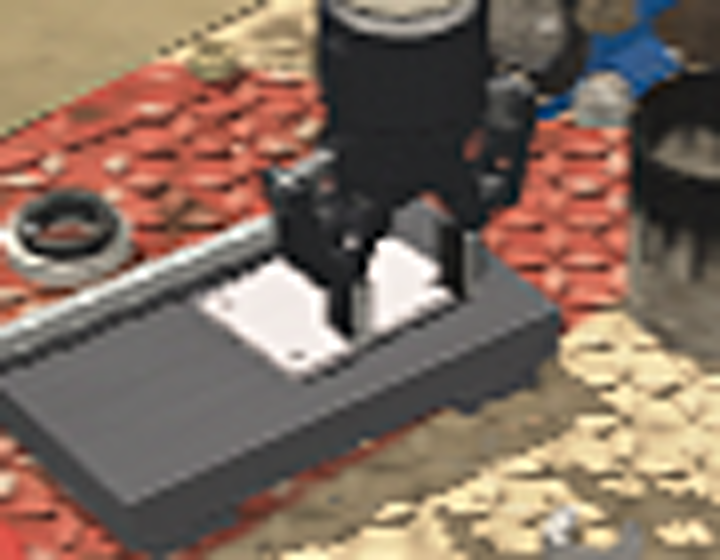

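```bash
python3 -c "
from h import *
im,W=cloud('scene'); L=np.dstack([w2l(W)*1e3,W[...,2]*1e3])
for u in (227,228,229,230,231,241,242,243,244): 
  print(u,[ (v,L[v,u].round(0).astype(int).tolist()) for v in range(190,206,2) if np.isfinite(L[v,u,0])])
K=bot.get_calibration('scene');V=np.array(K['view']);
for p in([-59,-63,40],[-59,-3,40],[-59,-63,60]):
  q=V[:3,:3]@np.r_[l2w(np.array(p[:2])/1e3),p[2]/1e3]+V[:3,3]; q=np.array(K['intrinsics'])@q; print(p,(q[:2]/q[2]).round(1))
s,Rm=where();print(Rm.round(3))
"
```

```text
227 [(190, [-52, -2, 119]), (192, [-66, 8, 123]), (194, [-67, 8, 115]), (196, [-65, 7, 105]), (198, [-66, 8, 97]), (200, [-64, 7, 86]), (202, [-29, -17, 44]), (204, [-37, -11, 43])]
228 [(190, [-69, 5, 132]), (192, [-68, 4, 123]), (194, [-65, 3, 111]), (196, [-65, 3, 102]), (198, [-66, 4, 95]), (200, [-66, 4, 86]), (202, [-66, 4, 77]), (204, [-34, -18, 37])]
229 [(190, [-72, 3, 134]), (192, [-63, -3, 117]), (194, [-72, 3, 116]), (196, [-69, 1, 105]), (198, [-69, 2, 96]), (200, [-65, -1, 83]), (202, [-66, -1, 75]), (204, [-37, -20, 39])]
230 [(190, [-66, -5, 126]), (192, [-65, -6, 116]), (194, [-73, -1, 115]), (196, [-68, -4, 102]), (198, [-70, -2, 95]), (200, [-68, -3, 84]), (202, [-68, -4, 75]), (204, [-42, -21, 41])]
231 [(190, [-68, -8, 126]), (192, [4, -59, 51]), (194, [2, -57, 44]), (196, [-10, -49, 46]), (198, [-21, -41, 47]), (200, [-32, -33, 48]), (202, [-32, -33, 39]), (204, [-47, -22, 44])]
241 [(190, [-58, -59, 97]), (192, [-62, -56, 93]), (194, [-61, -57, 82]), (196, [-63, -55, 75]), (198, [-32, -79, 36]), (200, [-44, -70, 38]), (202, [-59, -59, 43]), (204, [-64, -55, 39])]
242 [(190, [-66, -58, 103]), (192, [-66, -58, 94]), (194, [-65, -59, 84]), (196, [-70, -55, 80]), (198, [-32, -83, 34]), (200, [-49, -71, 41]), (202, [-56, -66, 39]), (204, [-65, -59, 38])]
243 [(190, [-66, -62, 101]), (192, [-71, -59, 97]), (194, [-65, -63, 82]), (196, [-70, -59, 78]), (198, [-35, -86, 35]), (200, [-50, -75, 40]), (202, [-61, -67, 41]), (204, [-66, -63, 37])]
244 [(190, [-64, -68, 97]), (192, [-63, -69, 87]), (194, [-63, -69, 78]), (196, [-34, -91, 41]), (198, [-42, -85, 40]), (200, [-54, -76, 42]), (202, [-65, -68, 43]), (204, [-66, -68, 34])]
[-59, -63, 40] [241.9 202.4]
[-59, -3, 40] [228.6 208.4]
[-59, -63, 60] [242. 198.]
t 8.65 ledge xy mm [-59.2 -33.2] z 27.7 F(ledge) [-0.2  0.6] 0.8 width 0.6
[[-0.99   0.139 -0.006]
 [ 0.139  0.99   0.001]
 [ 0.006 -0.    -1.   ]]
```

The depth image puts the fingertips near z = 72 mm while the reported TCP is at 28 mm, so I'll trust depth and contact. I'm lowering with a force check.

```bash
python3 -m inch '[{"dx":0,"dy":0,"dz":0.008,"ax":0,"ay":0,"az":0,"fingers":0.2},{"dx":0,"dy":0,"dz":0.015,"ax":0,"ay":0,"az":0,"fingers":0.2},{"dx":0,"dy":0,"dz":0.015,"ax":0,"ay":0,"az":0,"fingers":0.2}]'|grep -E "pos|force"; python3 -c "
from h import *
im,W=cloud('scene'); L=np.dstack([w2l(W)*1e3,W[...,2]*1e3])
for u in (228,229,242,243): 
  print(u,[ (v,L[v,u].round(0).astype(int).tolist()) for v in range(196,210,1) if np.isfinite(L[v,u,0])])
"
```

```text
tool_pos: [0.459, 0.0153, 0.0116]
wrist_force: [0.4, 0.0, 0.8]
228 [(196, [-62, 1, 100]), (197, [-69, 6, 102]), (198, [-75, 10, 103]), (199, [-69, 6, 93]), (200, [-65, 3, 85]), (201, [-65, 3, 80]), (202, [-64, 3, 75]), (203, [-69, 6, 75]), (204, [-63, 2, 65]), (205, [-70, 7, 67]), (206, [-57, -2, 50]), (207, [-55, -3, 44]), (208, [-58, -1, 42]), (209, [-62, 2, 42])]
229 [(196, [-71, 3, 106]), (197, [-71, 3, 102]), (198, [-71, 3, 98]), (199, [-67, 0, 90]), (200, [-67, 0, 85]), (201, [-65, -1, 79]), (202, [-67, 0, 76]), (203, [-64, -2, 69]), (204, [-69, 2, 69]), (205, [-67, 0, 62]), (206, [-67, 0, 58]), (207, [-51, -11, 38]), (208, [-59, -5, 41]), (209, [-64, -1, 42])]
242 [(196, [-70, -55, 80]), (197, [-66, -58, 71]), (198, [-67, -58, 67]), (199, [-67, -57, 64]), (200, [-70, -55, 62]), (201, [-51, -69, 38]), (202, [-60, -63, 42]), (203, [-60, -63, 38]), (204, [-61, -62, 34]), (205, [-66, -58, 35]), (206, [-64, -60, 28]), (207, [-64, -59, 23]), (208, [-62, -61, 16]), (209, [-67, -57, 17])]
243 [(196, [-75, -56, 82]), (197, [-69, -60, 72]), (198, [-70, -60, 68]), (199, [-64, -64, 59]), (200, [-72, -58, 62]), (201, [-54, -71, 40]), (202, [-58, -69, 38]), (203, [-66, -63, 42]), (204, [-68, -61, 39]), (205, [-64, -64, 31]), (206, [-60, -67, 22]), (207, [-70, -60, 27]), (208, [-68, -61, 20]), (209, [-64, -64, 11])]
```

```bash
python3 -m inch '[{"dx":0.001,"dy":0,"dz":0.005,"ax":0,"ay":0,"az":0,"fingers":0.2},{"dx":0.001,"dy":0,"dz":0.011,"ax":0,"ay":0,"az":0,"fingers":0.2},{"dx":0.001,"dy":0,"dz":0.011,"ax":0,"ay":0,"az":0,"fingers":0.2}]'|grep -E "pos|force"; python3 -m inch '[{"dx":0,"dy":0,"dz":0.002,"ax":0,"ay":0,"az":0,"fingers":0.2},{"dx":0,"dy":0,"dz":0.002,"ax":0,"ay":0,"az":0,"fingers":0.2}]'|grep -E "pos|force";python3 -m inch '[{"dx":0,"dy":0,"dz":0.002,"ax":0,"ay":0,"az":0,"fingers":0.2},{"dx":0,"dy":0,"dz":0.002,"ax":0,"ay":0,"az":0,"fingers":0.2}]'|grep -E "pos|force"; python3 -c "
from h import *
where();im,W=cloud('scene'); L=np.dstack([w2l(W)*1e3,W[...,2]*1e3])
for u in (228,229,242,243): 
  print(u,[ (v,L[v,u].round(0).astype(int).tolist()) for v in range(200,211,1) if np.isfinite(L[v,u,0])])
"
```

```text
tool_pos: [0.4577, 0.0154, 0.0004]
wrist_force: [-0.2, -0.4, 0.1]
tool_pos: [0.4577, 0.0154, -0.0017]
wrist_force: [0.7, -0.8, -0.4]
tool_pos: [0.4579, 0.0154, -0.002]
wrist_force: [-6.7, 0.1, 13.7]
t 9.95 ledge xy mm [-61.6 -33.4] z -2.0 F(ledge) [-6.6 -0.9] 13.7 width 0.6
228 [(200, [-66, 4, 86]), (201, [-66, 4, 82]), (202, [-64, 3, 75]), (203, [-63, 2, 70]), (204, [-63, 2, 66]), (205, [-68, 5, 65]), (206, [-65, 4, 58]), (207, [-72, 8, 60]), (208, [-67, 5, 51]), (209, [-67, 5, 47]), (210, [-68, 6, 43])]
229 [(200, [-73, 4, 90]), (201, [-72, 4, 85]), (202, [-66, 0, 75]), (203, [-68, 1, 73]), (204, [-69, 2, 69]), (205, [-65, -1, 61]), (206, [-68, 1, 59]), (207, [-70, 3, 56]), (208, [-64, -1, 46]), (209, [-71, 4, 48]), (210, [-69, 2, 42])]
242 [(200, [-66, -58, 58]), (201, [-67, -57, 54]), (202, [-64, -60, 46]), (203, [-66, -58, 43]), (204, [-65, -59, 38]), (205, [-67, -58, 35]), (206, [-60, -62, 24]), (207, [-65, -59, 24]), (208, [-66, -58, 21]), (209, [-65, -59, 14]), (210, [-66, -59, 10])]
243 [(200, [-68, -61, 57]), (201, [-73, -57, 58]), (202, [-71, -59, 51]), (203, [-69, -60, 45]), (204, [-64, -64, 35]), (205, [-67, -62, 33]), (206, [-66, -62, 28]), (207, [-67, -62, 24]), (208, [-69, -61, 21]), (209, [-56, -70, 3]), (210, [-62, -65, 5])]
```

Deck contact shows as 14 N at reported z = -2, so the tips are on the deck there. I'm raising 2.5 mm and pushing toward the fence.

```bash
python3 -m inch '[{"dx":0,"dy":0,"dz":-0.0025,"ax":0,"ay":0,"az":0,"fingers":0.2},{"dx":-0.004,"dy":0,"dz":-0.0025,"ax":0,"ay":0,"az":0,"fingers":0.2},{"dx":-0.008,"dy":0,"dz":-0.0025,"ax":0,"ay":0,"az":0,"fingers":0.2},{"dx":-0.012,"dy":0,"dz":-0.0025,"ax":0,"ay":0,"az":0,"fingers":0.2},{"dx":-0.016,"dy":0,"dz":-0.0025,"ax":0,"ay":0,"az":0,"fingers":0.2},{"dx":-0.02,"dy":0,"dz":-0.0025,"ax":0,"ay":0,"az":0,"fingers":0.2},{"dx":-0.02,"dy":0,"dz":-0.0025,"ax":0,"ay":0,"az":0,"fingers":0.2}]' >/dev/null; python3 -c "
from h import *
where()";python3 -m inch '[{"dx":-0.003,"dy":0,"dz":0,"ax":0,"ay":0,"az":0,"fingers":0.2},{"dx":-0.006,"dy":0,"dz":0,"ax":0,"ay":0,"az":0,"fingers":0.2},{"dx":-0.009,"dy":0,"dz":0,"ax":0,"ay":0,"az":0,"fingers":0.2},{"dx":-0.011,"dy":0,"dz":0,"ax":0,"ay":0,"az":0,"fingers":0.2},{"dx":-0.011,"dy":0,"dz":0,"ax":0,"ay":0,"az":0,"fingers":0.2}]' >/dev/null; python3 -c "
from h import *
where()
im,W=cloud('scene')
for m in bot.masks_of('scene','plate')[:2]:
  p=W[m['region']&(W[...,2]>.042)&(W[...,2]<.05)]; print(m['p'],len(p),cv2.minAreaRect((w2l(p)*1000).astype(np.float32)))"
```

```text
t 10.88 ledge xy mm [-41.  -33.4] z 0.3 F(ledge) [-0.1  0.5] -0.8 width 0.6
t 11.5 ledge xy mm [-29.6 -33.4] z 0.3 F(ledge) [-0.3 -0.6] -0.3 width 0.6
0.54 107 ((6.329867362976074, -21.09341049194336), (90.96234130859375, 63.710182189941406), 69.40486145019531)
```

```bash
for k in 1; do python3 -m inch '[{"dx":-0.002,"dy":0,"dz":0,"ax":0,"ay":0,"az":0,"fingers":0.2},{"dx":-0.003,"dy":0,"dz":0,"ax":0,"ay":0,"az":0,"fingers":0.2},{"dx":-0.003,"dy":0,"dz":0,"ax":0,"ay":0,"az":0,"fingers":0.2}]' |grep -E "pos|force"; python3 -m inch '[{"dx":-0.0015,"dy":0,"dz":0,"ax":0,"ay":0,"az":0,"fingers":0.2},{"dx":-0.0015,"dy":0,"dz":0,"ax":0,"ay":0,"az":0,"fingers":0.2}]' |grep -E "pos|force";done; python3 -c "
from h import *
where()
im,W=cloud('scene');cv2.imwrite('pics/s6.png',cv2.resize(im[160:230,185:275],None,fx=8,fy=8,interpolation=cv2.INTER_CUBIC))"
```

```text
tool_pos: [0.4913, 0.0107, 0.0001]
wrist_force: [-5.0, 1.3, 4.0]
tool_pos: [0.4912, 0.0107, -0.0002]
wrist_force: [-6.0, 0.2, 5.6]
t 12.22 ledge xy mm [-28.  -33.4] z -0.2 F(ledge) [-6.  -0.6] 5.6 width 0.6
```

View pics/s6.png

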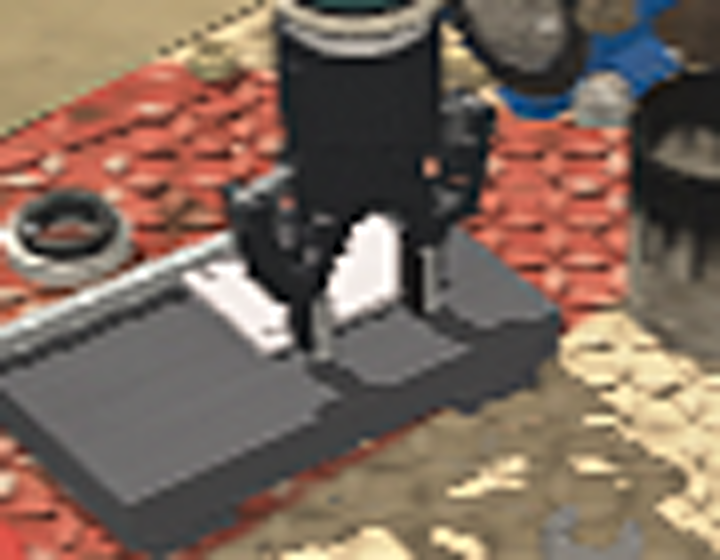

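The plate's near edge runs along the fingers between (270,350) and (410,290), and its far edge is at the fence around (190,270). The reaction force is 6 N. I'll press slightly more, then back off and go round to the +y end with the fingers shut.

```bash
python3 -m inch '[{"dx":-0.003,"dy":0,"dz":-0.001,"ax":0,"ay":0,"az":0,"fingers":0.2},{"dx":-0.003,"dy":0,"dz":-0.001,"ax":0,"ay":0,"az":0,"fingers":0.2},{"dx":-0.003,"dy":0,"dz":-0.001,"ax":0,"ay":0,"az":0,"fingers":0.2}]' |grep -E "pos|force"; python3 -m inch '[{"dx":0.012,"dy":0,"dz":-0.001,"ax":0,"ay":0,"az":0,"fingers":0.2},{"dx":0.012,"dy":0,"dz":-0.05,"ax":0,"ay":0,"az":0,"fingers":0.2},{"dx":0.012,"dy":0,"dz":-0.06,"ax":0,"ay":0,"az":0,"fingers":-1},{"dx":-0.03,"dy":0.05,"dz":-0.06,"ax":0,"ay":0,"az":0,"fingers":-1},{"dx":-0.048,"dy":0.07,"dz":-0.06,"ax":0,"ay":0,"az":0,"fingers":-1},{"dx":-0.048,"dy":0.12,"dz":-0.06,"ax":0,"ay":0,"az":0,"fingers":-1},{"dx":-0.048,"dy":0.12,"dz":-0.06,"ax":0,"ay":0,"az":0,"fingers":-1},{"dx":-0.048,"dy":0.12,"dz":-0.06,"ax":0,"ay":0,"az":0,"fingers":-1}]' |grep -E "pos|force"; python3 -c "
from h import *
where()
im=plate();im,W=cloud('scene')
for m in bot.masks_of('scene','plate')[:2]:
  p=W[m['region']&(W[...,2]>.042)&(W[...,2]<.05)]; print(m['p'],len(p),cv2.minAreaRect((w2l(p)*1000).astype(np.float32)))"
```

```text
tool_pos: [0.491, 0.0107, -0.0001]
wrist_force: [-7.7, 0.9, 4.0]
tool_pos: [0.5558, 0.1226, 0.0583]
wrist_force: [-0.7, -0.0, -0.7]
t 13.65 ledge xy mm [20.6 86.3] z 58.3 F(ledge) [-0.6 -0.1] -0.7 width 0.0
plate ledge mm 18.2 -37.5 [70.1 99.4] deg 0.4 p 0.82
0.81 260 ((18.653724670410156, -32.79961013793945), (102.48818969726562, 73.99178314208984), 87.77206420898438)
```

```bash
python3 -m inch '[{"dx":0,"dy":-0.026,"dz":0.03,"ax":0,"ay":0,"az":0,"fingers":-1},{"dx":0,"dy":-0.026,"dz":0.045,"ax":0,"ay":0,"az":0,"fingers":-1},{"dx":0,"dy":-0.026,"dz":0.048,"ax":0,"ay":0,"az":0,"fingers":-1},{"dx":0,"dy":-0.026,"dz":0.048,"ax":0,"ay":0,"az":0,"fingers":-1}]' |grep -E "pos|force"; python3 -m inch '[{"dx":0,"dy":0,"dz":0.0015,"ax":0,"ay":0,"az":0,"fingers":-1},{"dx":0,"dy":0,"dz":0.003,"ax":0,"ay":0,"az":0,"fingers":-1},{"dx":0,"dy":0,"dz":0.003,"ax":0,"ay":0,"az":0,"fingers":-1}]' |grep -E "pos|force"; python3 -c "
from h import *
where();im,W=cloud('scene'); L=np.dstack([w2l(W)*1e3,W[...,2]*1e3])
s=bot.read_state(); K=bot.get_calibration('scene');V=np.array(K['view']);q=np.array(K['intrinsics'])@(V[:3,:3]@np.r_[s['tool_pos'][:2],.05]+V[:3,3]);u,v=(q[:2]/q[2]).astype(int)
for u in (u-1,u,u+1): 
  print(u,[ (v,L[v,u].round(0).astype(int).tolist()) for v in range(v-5,v+7) if np.isfinite(L[v,u,0])])
"
```

```text
tool_pos: [0.5519, 0.0963, 0.0111]
wrist_force: [0.2, 0.6, 0.6]
tool_pos: [0.552, 0.0966, 0.0083]
wrist_force: [-0.4, -0.7, 0.1]
t 14.72 ledge xy mm [20.4 60.1] z 8.3 F(ledge) [-0.3 -0.8] 0.1 width -0.0
200 [(196, [10, 72, 88]), (197, [20, 66, 75]), (198, [15, 70, 75]), (199, [14, 71, 71]), (200, [18, 68, 63]), (201, [23, 66, 55]), (202, [17, 70, 56]), (203, [14, 71, 53]), (204, [21, 68, 43]), (205, [23, 67, 36]), (206, [12, 73, 42]), (207, [8, 76, 41])]
201 [(196, [13, 66, 84]), (197, [11, 68, 81]), (198, [17, 64, 71]), (199, [14, 66, 69]), (200, [15, 66, 64]), (201, [7, 71, 67]), (202, [10, 70, 60]), (203, [11, 69, 54]), (204, [20, 64, 42]), (205, [19, 65, 38]), (206, [9, 71, 42]), (207, [9, 72, 38])]
202 [(196, [13, 62, 82]), (197, [16, 61, 75]), (198, [13, 63, 73]), (199, [16, 61, 66]), (200, [11, 65, 66]), (201, [12, 64, 61]), (202, [12, 64, 56]), (203, [14, 63, 49]), (204, [22, 59, 38]), (205, [11, 65, 43]), (206, [9, 67, 41]), (207, [8, 68, 37])]
```

```bash
python3 -m inch '[{"dx":0,"dy":0,"dz":0.002,"ax":0,"ay":0,"az":0,"fingers":-1},{"dx":0,"dy":0,"dz":0.004,"ax":0,"ay":0,"az":0,"fingers":-1},{"dx":0,"dy":0,"dz":0.004,"ax":0,"ay":0,"az":0,"fingers":-1}]' |grep -E "pos|force"; python3 -m inch '[{"dx":0,"dy":0,"dz":0.002,"ax":0,"ay":0,"az":0,"fingers":-1},{"dx":0,"dy":0,"dz":0.002,"ax":0,"ay":0,"az":0,"fingers":-1}]' |grep -E "pos|force"
```

```text
tool_pos: [0.5515, 0.0965, 0.0039]
wrist_force: [0.4, -0.1, -0.4]
tool_pos: [0.5513, 0.0964, 0.0017]
wrist_force: [0.4, 0.7, 0.4]
```

```bash
python3 -m inch '[{"dx":0,"dy":0,"dz":0.0015,"ax":0,"ay":0,"az":0,"fingers":-1},{"dx":0,"dy":0,"dz":0.0015,"ax":0,"ay":0,"az":0,"fingers":-1}]' |grep -E "pos|force"
```

```text
tool_pos: [0.5515, 0.0964, 0.0014]
wrist_force: [-3.0, 0.9, 7.6]
```

Deck contact is at reported z ≈ 1.5. I'm raising 2 mm and pushing toward -y, stopping short to measure.

```bash
python3 -m inch '[{"dx":0,"dy":0,"dz":-0.0023,"ax":0,"ay":0,"az":0,"fingers":-1},{"dx":0,"dy":-0.012,"dz":-0.0023,"ax":0,"ay":0,"az":0,"fingers":-1},{"dx":0,"dy":-0.022,"dz":-0.0023,"ax":0,"ay":0,"az":0,"fingers":-1},{"dx":0,"dy":-0.026,"dz":-0.0023,"ax":0,"ay":0,"az":0,"fingers":-1},{"dx":0,"dy":-0.03,"dz":-0.0023,"ax":0,"ay":0,"az":0,"fingers":-1},{"dx":0,"dy":-0.034,"dz":-0.0023,"ax":0,"ay":0,"az":0,"fingers":-1},{"dx":0,"dy":-0.038,"dz":-0.0023,"ax":0,"ay":0,"az":0,"fingers":-1},{"dx":0,"dy":-0.042,"dz":-0.0023,"ax":0,"ay":0,"az":0,"fingers":-1},{"dx":0,"dy":-0.046,"dz":-0.0023,"ax":0,"ay":0,"az":0,"fingers":-1},{"dx":0,"dy":-0.05,"dz":-0.0023,"ax":0,"ay":0,"az":0,"fingers":-1},{"dx":0,"dy":-0.055,"dz":-0.0023,"ax":0,"ay":0,"az":0,"fingers":-1},{"dx":0,"dy":-0.06,"dz":-0.0023,"ax":0,"ay":0,"az":0,"fingers":-1},{"dx":0,"dy":-0.065,"dz":-0.0023,"ax":0,"ay":0,"az":0,"fingers":-1},{"dx":0,"dy":-0.07,"dz":-0.0023,"ax":0,"ay":0,"az":0,"fingers":-1},{"dx":0,"dy":-0.07,"dz":-0.0023,"ax":0,"ay":0,"az":0,"fingers":-1}]' >/dev/null; python3 -c "
from h import *
where()
plate();im,W=cloud('scene');cv2.imwrite('pics/s7.png',cv2.resize(im[150:250,170:310],None,fx=5,fy=5,interpolation=cv2.INTER_CUBIC))
for m in bot.masks_of('scene','plate')[:2]:
  p=W[m['region']&(W[...,2]>.042)&(W[...,2]<.05)]; print(m['p'],len(p),cv2.minAreaRect((w2l(p)*1000).astype(np.float32)))"
```

```text
t 17.52 ledge xy mm [ 19.8 -10.7] z 3.8 F(ledge) [-0.5 -0.4] -0.6 width 0.0
plate ledge mm 18.3 -79.1 [70.  80.2] deg 0.4 p 0.77
0.78 222 ((16.44460678100586, -64.69329833984375), (99.22607421875, 74.15626525878906), 89.9600601196289)
```

View pics/s7.png

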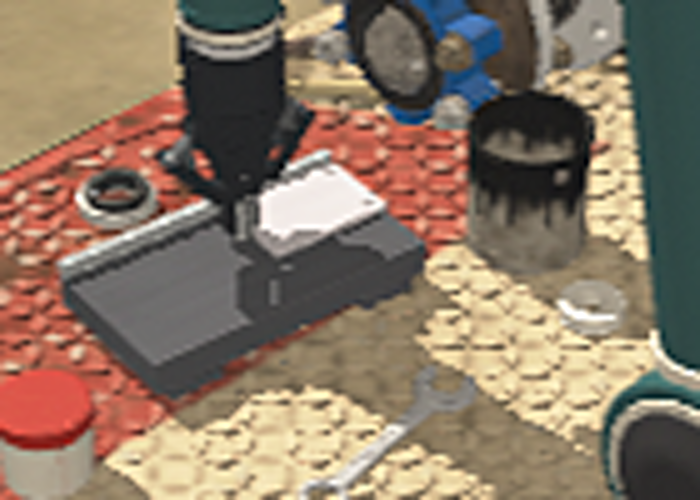

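The finger at (243,215) pushes the plate's +y end. The plate lies straight along the fence with its far end at the ledge end, about y = -119, so its centre is at about -69. That leaves 31 mm to push.

```bash
python3 -m inch '[{"dx":0,"dy":-0.004,"dz":0,"ax":0,"ay":0,"az":0,"fingers":-1},{"dx":0,"dy":-0.008,"dz":0,"ax":0,"ay":0,"az":0,"fingers":-1},{"dx":0,"dy":-0.012,"dz":0,"ax":0,"ay":0,"az":0,"fingers":-1},{"dx":0,"dy":-0.016,"dz":0,"ax":0,"ay":0,"az":0,"fingers":-1},{"dx":0,"dy":-0.02,"dz":0,"ax":0,"ay":0,"az":0,"fingers":-1},{"dx":0,"dy":-0.024,"dz":0,"ax":0,"ay":0,"az":0,"fingers":-1},{"dx":0,"dy":-0.028,"dz":0,"ax":0,"ay":0,"az":0,"fingers":-1},{"dx":0,"dy":-0.03,"dz":0,"ax":0,"ay":0,"az":0,"fingers":-1},{"dx":0,"dy":-0.03,"dz":0,"ax":0,"ay":0,"az":0,"fingers":-1}]' |grep -E "pos|force"; python3 -m inch '[{"dx":0,"dy":0.02,"dz":0,"ax":0,"ay":0,"az":0,"fingers":-1},{"dx":0,"dy":0.03,"dz":-0.05,"ax":0,"ay":0,"az":0,"fingers":-1},{"dx":0,"dy":0.08,"dz":-0.11,"ax":0,"ay":0,"az":0,"fingers":-1},{"dx":0,"dy":0.14,"dz":-0.15,"ax":0,"ay":0,"az":0,"fingers":-1},{"dx":0.0,"dy":0.2,"dz":-0.15,"ax":0,"ay":0,"az":0,"fingers":-1},{"dx":0.0,"dy":0.25,"dz":-0.15,"ax":0,"ay":0,"az":0,"fingers":-1},{"dx":0.0,"dy":0.25,"dz":-0.15,"ax":0,"ay":0,"az":0,"fingers":-1},{"dx":0.0,"dy":0.25,"dz":-0.15,"ax":0,"ay":0,"az":0,"fingers":-1}]' |grep -E "pos|force"; python3 -c "
from h import *
where()
im=plate();cv2.imwrite('pics/t8.png',cv2.resize(im[110:240,130:310],None,fx=4,fy=4,interpolation=cv2.INTER_CUBIC))
im,W=cloud('top'); X=W.reshape(-1,3); l=w2l(X)*1e3
F=l[(X[:,2]>.0485)&(X[:,2]<.06)&(abs(l[:,1])<118)&(l[:,0]>45)&(l[:,0]<75)]; print('fence x',np.percentile(F[:,0],[2,50,98]).round(1),np.polyfit(F[:,1],F[:,0],1))
D=l[(X[:,2]>.034)&(X[:,2]<.06)&(abs(l[:,0])<70)&(abs(l[:,1])<160)]; N=D[D[:,0]<-20]; print('deck y ends',np.percentile(N[:,1],[.2,99.8]).round(1),'x',np.percentile(D[:,0],[.3,99.7]).round(1))
for t in('paint_can','grease_tub','seal_ring'):
    for m in bot.masks_of('top',t)[:3]: print(t,round(m['p'],2),np.round(m['box'],1))
"
```

```text
tool_pos: [0.5376, -0.0029, 0.0039]
wrist_force: [0.0, -0.2, -0.5]
tool_pos: [0.5748, 0.2455, 0.153]
wrist_force: [0.6, -0.4, -0.2]
t 19.85 ledge xy mm [ 22.2 210.7] z 153.0 F(ledge) [ 0.6 -0.4] -0.2 width -0.0
plate ledge mm 18.4 -98.8 [99.6 71.1] deg 89.8 p 0.82
fence x [52.7 57.6 62.8] [2.06947098e-03 5.77167277e+01]
deck y ends [-119.9  118.6] x [-66.3  62.9]
paint_can 0.94 [371.  251.  415.8 289.7]
paint_can 0.83 [267.6 187.9 306.8 224.8]
grease_tub 0.9 [136.9 176.8 163.9 199.7]
seal_ring 0.6 [213.6 117.  234.9 141. ]
```

View pics/t8.png

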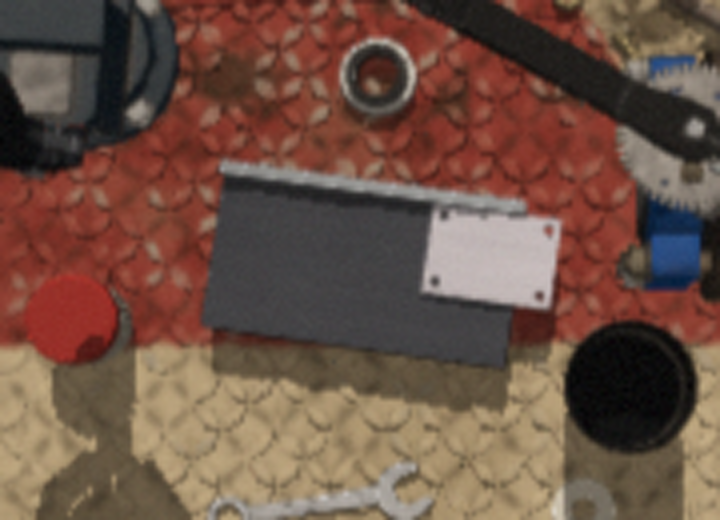

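The plate lies against the fence, straight, and sticks out past the -y end at (555,260), on the can's side. Tub, ring and can are where they were. The measured fence inner face is at 52.7 in my frame, so the plate's x corrects to about 20.6 mm. I'm moving the gripper clear of the vise before handing in.

```bash
python3 -m inch '[{"dx":0.03,"dy":0,"dz":-0.02,"ax":0,"ay":0,"az":0,"fingers":-1},{"dx":0.06,"dy":0,"dz":-0.04,"ax":0,"ay":0,"az":0,"fingers":-1},{"dx":0.06,"dy":0,"dz":-0.04,"ax":0,"ay":0,"az":0,"fingers":-1},{"dx":0.06,"dy":0,"dz":-0.04,"ax":0,"ay":0,"az":0,"fingers":-1}]' |grep -E "pos|force"; python3 -c "
from h import *
plate(); where(); print(bot.finish_job())"
```

```text
tool_pos: [0.5174, 0.2509, 0.1944]
wrist_force: [0.5, -0.2, 0.1]
plate ledge mm 18.0 -98.8 [99.8 70. ] deg 89.9 p 0.72
t 20.75 ledge xy mm [-35.6 208.1] z 193.6 F(ledge) [ 0.7 -0.3] -0.7 width 0.0
the job is handed in; nothing more can be done
None
```

I pushed the plate flat against the fence with the parted fingertips. Then I slid it along the fence with the shut fingers, toward the end on the side of the nearer paint can (-y). The job was handed in at about 21 s of the 64 s allowed.

**Plate:** The last check gives y ≈ -99 mm, so it sticks out about 29 mm. It is turned about 0.2° from my ledge axis. It read x ≈ 18 mm; my ledge frame appears about 2 mm off at the fence, so the true x is about 20 mm.

**Other things:** The last picture showed the can, tub and ring where they stood, judged by eye and detector boxes only. Their positions were not measured again in mm. The robot was clear of everything, with wrist force near 0.

**What disagreed:**
- **Tool height:** The reported z was about 38 mm lower than the fingertips really were, according to the depth image and contact with the deck. My first push therefore passed over the plate without touching it. I set the height by touching the deck instead.
- **Scene camera:** Its plate reading was about 4 mm off the top camera's along the ledge. I used the top camera's.

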